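Press a cork backing onto a glazed tile

TASK

Make a cork-backed tile: lay the blue tile flat on the cork in the press's sliding tray, between the four corner angles, and slide the tray fully home under the ram. Then pull the red-gripped lever all the way down to its stop so that the ram presses the tile, hold it there for a good second, and ease it slowly back up to its rest without letting it fly back. Leave the tray shut with the tile in it, and do not disturb the other tiles, the mug or the glaze jar.

Things in the scene. Friction and masses are not known exactly. Their poses are not given: they have to be found in the camera images.
- press: Green bench press, bolted down. Origin: on the table under the ram axis; x points away from the robot, from the lever's grip to the column; y to the robot's left; z up. Base 18 mm thick, x -75 to 75, y -270 to 90 mm. Column x 80 to 130, y -28 to 28, 218 mm tall. Head x -35 to 85, y -28 to 28, z 145 to 185 mm; the ram rises through it to 273 mm at rest.
- lever (a joint): Lever angle, rad: 0 at rest (33 degrees above level, held up by a spring), grows as the grip is pulled down; stop at 0.85 (16 degrees below level). Pulling at the grip takes 4 N at first, about 15 N at the stop. Let go, it flies back; easing it back means under 1.5 rad/s throughout.
- lever_grip (a point): Centre of the lever's red round cross bar, 22 mm in diameter, 124 mm long, along the press's y axis. Two steel arms (10 mm wide, 18 mm deep) join it at y = -40 and 40 mm; 70 mm of bar is free between them. 245 mm from the hinge; 333 mm above the table at rest, 134 mm at the stop.
- lever_hinge (a point): Centre of the lever's hinge, 200 mm above the table, 85 mm in +x of the press from the ram's axis. The hinge axis lies along the press's y axis.
- tray (a joint): How far the aluminium tray is slid out, in m: 0 fully home (nest centred under the ram), grows as it slides out along the press's -y axis (to the robot's right); end stop at 0.225. Starts well out. It slides with about 2 N of friction and stays where it is left.
- tray_nest (a point): Centre of the top of the cork (100 x 60 mm) in the tray, 36 mm above the table; axes as the press's. The tile goes here, long side along press x. Four corner angles, 10 mm above the cork, leave a nest of 106 (x) by 66 mm (y); between x = -41 and 41 mm the long sides are open for fingers. Tray plate 124 x 90 mm, its top 4 mm below the cork's.
- tray_handle (a point): Top centre of the black upright plate at the tray's outer end, 40 mm (along press x) by 16 mm (along press y), top 90 mm above the table, foot 30 mm; 102 mm in the press's -y direction from the nest's centre. Push it along press +y to shut the tray.
- tile_blue: The blue glazed tile, 100 mm (its x) by 60 mm (its y) by 12 mm thick, about 160 g, lying flat on the table. Origin: centre of its underside.
- tile_white: A white tile of the same size; leave it alone. Origin: centre of its underside.
- tile_terra: A terracotta (orange-brown) tile of the same size; leave it alone. Origin: centre of its underside.
- mug: White mug, 76 mm across, 90 mm tall, standing on the table beyond the tray; leave it alone. Origin: centre of its underside.
- glaze_jar: Amber jar with a white cap, 72 mm across, 100 mm tall; leave it alone. Origin: centre of its underside.
- platen: The dark steel pressing plate under the ram (80 x 44 x 10 mm), sprung a few millimetres; it comes down 68 mm with the lever. Its origin coincides with the press's origin at rest, its underside is 108 mm above its origin.
Mind the look-alikes: they are no part of the job. Several things look just like the tile_blue: the one meant starts farthest to the robot's right.

How it is judged:
On the way, in this order (a step that is already met when the one before it is completed fails the run):
1. the blue tile lies flat on the cork between the corner angles, let go (horizontal distance between tile_blue and tray_nest below 0.007 m and z of tile_blue in the frame of tray_nest between -0.004 and 0.004 m and angle between the x axis of tile_blue and the x axis of tray_nest, either way round below 0.1 rad and angle between the z axis of tile_blue and the z axis of tray_nest, either way round below 0.05 rad and contact force between the fingers and tile_blue below 0.1 N), for 0.2 s.
2. the tray is fully home with the tile in it (horizontal distance between tile_blue and tray_nest below 0.007 m and z of tile_blue in the frame of tray_nest between -0.004 and 0.004 m and angle between the x axis of tile_blue and the x axis of tray_nest, either way round below 0.1 rad and angle between the z axis of tile_blue and the z axis of tray_nest, either way round below 0.05 rad and value of joint tray below 0.005 m), for 0.2 s.
3. the lever is held fully down with the platen pressing on the tile (all of step 2 and value of joint lever above 0.79 rad and contact force between platen and tile_blue above 4 N), for 0.7 s.
4. the lever is back up at rest (value of joint lever below 0.03 rad and velocity of joint lever between -0.05 and 0.05 rad/s), for 0.2 s.
At the end, for the whole second after the job is handed in: The blue tile lies at rest, flat on the cork (underside within 4 mm of it, centred within 7 mm, long side within 0.1 rad of the nest's), the tray is shut to within 5 mm, and the lever is back at rest (within 0.03 rad) and still (all of step 2 and all of step 4 and linear speed of tile_blue below 0.02 m/s); the robot touches nothing.
It fails at once if the lever flies back (faster than 1.5 rad/s) (velocity of joint lever below -1.5 rad/s).
It fails at once if the tile_white is disturbed (moved more than 25 mm) (distance of tile_white from where it was at the start of the episode above 0.025 m).
It fails at once if the tile_terra is disturbed (moved more than 25 mm) (distance of tile_terra from where it was at the start of the episode above 0.025 m).
It fails at once if the mug is disturbed (moved more than 25 mm) (distance of mug from where it was at the start of the episode above 0.025 m).
It fails at once if the glaze_jar is disturbed (moved more than 25 mm) (distance of glaze_jar from where it was at the start of the episode above 0.025 m).
It also fails if it takes over 72 s, if anything falls off the work surface, if the arm or the gripper's body presses on something with over 40 N, if the wrist force passes 120 N, or if a joint passes its speed limit or range.

ROBOT

A 7-joint arm with a two-finger parallel gripper is mounted at the origin on the work surface. World frame = base frame: x ahead of the robot, y to its left, z up, the work surface at z = 0. Lengths are in m, angles in rad, forces in N, time in s.
With the tool pointing down it reaches from about 0.425 to 0.875 m from the base axis. Payload 8.4 kg.
Tool frame: the origin (TCP) lies between the finger pads; the fingertips stand 19 mm ahead of it and the grasp point (between the pads) is the TCP; z points along the fingers, y is the line along which they close (so a half turn about z gives the same grasp; the last joint's range is limited). The gripper opens to 85 mm and grips with 20 to 120 N. Pads are 22 mm wide; open, the fingers measure 114 mm over their backs; the gripper's body (76 mm by 85 mm) begins 54 mm behind the grasp point. The pads swing forward as they close: fully open they stand 13 mm farther back than shut.
Start: joints at [-1.267, 0.333, 0.04, 1.465, -0.013, 1.343, -0.059], TCP at [0.255, 0.598, 0.25] pointing down, gripper open.
Joint ranges: [-2.58, 2.58], [-0.38, 2.09], [-1.3, 1.39], [0.25, 2.4], [-1.5, 4.64], [0.08, 2.09], [-2.65, 2.65]. Speed limits (rad/s): [2.22, 2.22, 2.79, 2.79, 3.14, 3.14, 3.14].

INTERFACE

Orientations are given as a unit quaternion [x, y, z, w].
In Python, from workcell import env gives the robot as it stands.
- The arm moves only by the shell command python3 -m creep 'ROWS'. ROWS is JSON, a list of rows, each an object with "translation": the shift along the tool's x, y, z in m, a list of three; "dr": the turn, a rotation vector about the tool's x, y, z in degrees, a list of three; "claw": the finger opening in m, from 0 to 0.0854. In form: [{"translation": [tx, ty, tz], "dr": [rx, ry, rz], "claw": claw}, ...]. A call has 1 to 12 rows; each row shifts and turns the commanded pose from where the row before left it, along the tool's axes as they then stand; what a row does not reach is not made up. A row lasts 1/12 s, in which the tool goes at most 41.7 mm and 7.16 degrees, less where a joint would pass 70% of its speed; a pose out of reach is approached as far as the arm can. A call is refused whole if a number of a shift passes 0.0417 or a number of a turn 7.16, either way. A call with a gripper value outside its range is refused whole. The fingers move at their own pace and stop on an object; the grip force is fixed at half the most. Time passes only in rows, so rows that do not move let the fingers close. It gives the time, the measured TCP pose, the force, the opening and the grip force at its end, in the units of the state.
- env.observe(): the state, without advancing time (a new reading comes with each control period).
- env.read_camera(name): name is "scene" or "top" or "wrist"; returns the picture (420x560x3 uint8, red, green, blue); there is no depth.
- env.camera_info(name): a dict with "mtx" (3x3 intrinsics, pixels), "k1" (the pictures are not rectified: a ray, as slopes to the right and down, at radius r is drawn at 1 + k1 r^2 times it, then the intrinsics apply), "extrinsics" (4x4, takes a point from camera to world coordinates). Camera axes: x right, y up, looking along -z (the intrinsics and any distortion apply to the point x, -y, -z); pixel columns grow to the right and rows downward; lengths in m; the calibration is good to about 2 mm. A picture is of the moment at which its call begins: read the wrist's pose just before it. camera_info takes no time and is no camera call; for the wrist camera it gives the pose at the moment of the call.
- env.close_job(): hands the job in; it is judged then, once.
Trained networks look in the newest picture that a camera, given by its name, has taken for a name from the list of things; names that differ only in an ending like _2 or _b are one class to them, and where a whole thing is asked for, a point or a joint stands for the part that bears it (a point fixed in the world has none). Each returns a list of dicts, best first, with "confidence" (0 to 1); they miss things now and then, are a little off and sometimes report something else, mostly with a low value. They report only what shows in the picture. A call takes as long as a camera call. They do not tell look-alikes from the thing itself.
- env.silhouettes(query, camera): "region" (420x560 bool, what is visible of it) and "rect" ([centre column, centre row, width, height] in pixels, round what is visible of it).
- env.pinpoint(query, camera): "at" ([row, column] in pixels: a listed point, or the origin of a listed thing).
The state is a dict: "time": time; "joints": joint angles; "qd": joint speeds; "joint_efforts": joint torques, N m; "tcp_pos": TCP position; "eef_rot": TCP orientation; "ft_force": force on the tool from outside, world axes, zero at the start; "torque": the same for the moment, N m; "gripper_width": finger opening in m; "grip_force": force on a finger pad.
Only numpy, scipy, OpenCV 4.12 (cv2) and the standard library are available. Lean on these libraries where they do the work, as an engineer would, in place of code of your own. Each camera call takes 0.05 s, during which the arm holds its last target. There are 200 camera calls.

## Working session

There is one attempt and no reset: what is moved stays moved. The work goes in short steps, Python scripts to look and compute and a shell command to move; the robot and the scene stay as the last step left them, time stands still between calls to the robot, and variables do not carry over. Pictures are saved under pics/ and viewed, at most 14 in all, crops included, and the job is handed in when it is done.

```bash
mkdir -p pics
cat > h.py <<'E'
import numpy as np, cv2
from workcell import env
from scipy.spatial.transform import Rotation as R
def ray(cam,row,col,info=None):
    i=info or env.camera_info(cam); K=np.array(i["mtx"]);T=np.array(i["extrinsics"]);k=i["k1"]
    d=np.array([(col-K[0,2])/K[0,0],(row-K[1,2])/K[1,1]]); u=d.copy()
    for _ in range(20): u=d/(1+k*(u@u))
    v=T[:3,:3]@np.array([u[0],-u[1],-1.]); return T[:3,3],v/np.linalg.norm(v)
def atz(cam,row,col,z,info=None):
    o,v=ray(cam,row,col,info); return o+v*(z-o[2])/v[2]
def tri(rays):
    A=sum(np.eye(3)-np.outer(v,v) for o,v in rays); b=sum((np.eye(3)-np.outer(v,v))@o for o,v in rays)
    p=np.linalg.solve(A,b); return p,max(np.linalg.norm(np.cross(p-o,v)) for o,v in rays)
def st():
    s=env.observe(); print(s["time"],np.round(s["tcp_pos"],4),np.round(s["eef_rot"],4),np.round(s["ft_force"],1),s["gripper_width"]); print(np.round(R.from_quat(s["eef_rot"]).as_matrix(),3)); return s
def save(cam,name):
    im=env.read_camera(cam); cv2.imwrite("pics/"+name,im[:,:,::-1]); return im
E
python3 - <<'E'
from h import *
st()
a=save("scene","s0.png");b=save("top","t0.png")
cv2.imwrite("pics/both.png",cv2.resize(np.hstack([a,b])[:,:,::-1],(800,300)))
for q in ["lever_grip","lever_hinge","tray_nest","tray_handle","platen","press"]:
    r={}
    for c in ["scene","top"]:
        r[c]=env.pinpoint(q,c); print(q,c,[(np.round(x["at"],1),round(x["confidence"],2)) for x in r[c][:3]])
    if r["scene"] and r["top"]: print(tri([ray(c,*r[c][0]["at"]) for c in r]))
for q in ["tile_blue","tile_white","tile_terra","mug","glaze_jar"]:
    for c in ["scene","top"]:
        r=env.pinpoint(q,c); print(q,c,[(np.round(x["at"],1),round(x["confidence"],2),np.round(atz(c,*x["at"],0),3)) for x in r[:5]])
E
```

```text
0.0 [0.2547 0.5976 0.2494] [ 2.000e-01  9.798e-01 -8.000e-04 -1.000e-04] [ 0.1 -0.4 -0.1] 0.08549463033693727
[[-0.92   0.392 -0.001]
 [ 0.392  0.92  -0.002]
 [-0.    -0.002 -1.   ]]
lever_grip scene [(array([377.9, 383.7]), 0.71), (array([201.1, 364. ]), 0.6)]
lever_grip top [(array([228.7, 192.5]), 0.73)]
(array([ 0.47869678,  0.36946759, -0.3574989 ]), np.float64(0.03725380868761329))
lever_hinge scene [(array([289.8, 290.8]), 0.93)]
lever_hinge top [(array([153.5, 199.6]), 0.78)]
(array([0.67383606, 0.21038556, 0.20929288]), np.float64(0.002202231639586715))
tray_nest scene [(array([254.1, 262.4]), 0.82)]
tray_nest top [(array([195.2, 274.1]), 0.9)]
(array([0.5827066 , 0.01458096, 0.03306017]), np.float64(0.0028204810350441717))
tray_handle scene [(array([219.2, 238.1]), 0.79), (array([306.8, 311.2]), 0.75)]
tray_handle top [(array([193.8, 310. ]), 0.69)]
(array([ 0.57796964, -0.088129  ,  0.08269127]), np.float64(0.00030050519677378646))
platen scene [(array([309.5, 313.4]), 0.51)]
platen top [(array([195. , 213.9]), 0.37)]
(array([ 0.58753749,  0.2047653 , -0.00539586]), np.flo
[... 758 characters left out ...]
 0.   ]))]
tile_white scene [(array([179. , 239.3]), 0.58, array([ 0.44 , -0.251,  0.   ]))]
tile_white top [(array([247.3, 366.1]), 0.97, array([ 0.421, -0.265,  0.   ])), (array([195.1, 214.7]), 0.28, array([0.587, 0.201, 0.   ]))]
tile_terra scene [(array([156.2, 213.3]), 0.77, array([ 0.438, -0.379,  0.   ]))]
tile_terra top [(array([242. , 404.1]), 0.78, array([ 0.435, -0.385,  0.   ]))]
mug scene [(array([267.5, 158.7]), 0.68, array([ 0.801, -0.162, -0.   ]))]
mug top [(array([129.8, 331.8]), 0.97, array([ 0.792, -0.168,  0.   ]))]
glaze_jar scene [(array([180.6, 237.9]), 0.45, array([ 0.447, -0.249,  0.   ]))]
glaze_jar top [(array([193.7, 134.8]), 0.76, array([0.594, 0.453, 0.   ]))]
```

View pics/t0.png

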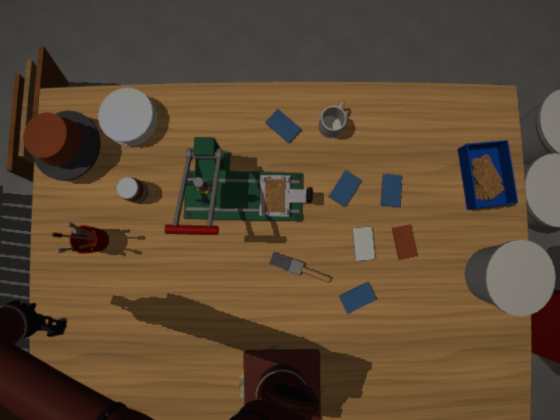

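View pics/s0.png

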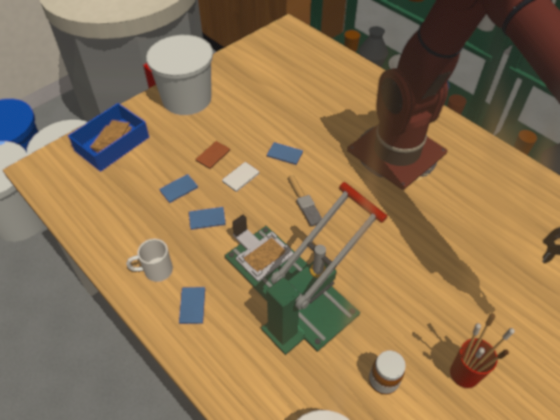

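The top view shows four blue tiles. The one farthest right is at pixel (391,190), roughly (0.60,-0.345). The press is at about (0.585,0.205) with its tray out, and the nest is near (0.583,0.015).

```bash
python3 -m creep '[{"translation":[0,0,-0.04],"dr":[0,0,-5.8],"claw":0.085},{"translation":[0,0,-0.04],"dr":[0,0,-5.8],"claw":0.085},{"translation":[0,0,-0.04],"dr":[0,0,-5.8],"claw":0.085},{"translation":[0,0,-0.04],"dr":[0,0,-5.7],"claw":0.085},{"translation":[0,0,-0.03],"dr":[0,0,0],"claw":0.085},{"translation":[0,0,0],"dr":[0,0,0],"claw":0.085}]'; python3 -c "
from h import *
st()"
```

```text
time: 1.7
tcp_pos: [0.2552, 0.5988, 0.4481]
eef_rot: [-0.0, 1.0, 0.005, 0.002]
ft_force: [0.3, 0.1, 1.9]
gripper_width: 0.0847
grip_force: 0.0
1.7 [0.2552 0.5988 0.4481] [-4.0e-04  1.0e+00  4.8e-03  1.7e-03] [0.3 0.1 1.9] 0.08473373891543913
[[-1.    -0.001  0.003]
 [-0.001  1.     0.01 ]
 [-0.003  0.01  -1.   ]]
```

```bash
python3 -m creep '[{"translation":[-0.0152,-0.036,0],"dr":[0,0,0],"claw":0.085},{"translation":[-0.0152,-0.036,0],"dr":[0,0,0],"claw":0.085},{"translation":[-0.0152,-0.036,0],"dr":[0,0,0],"claw":0.085},{"translation":[-0.0152,-0.036,0],"dr":[0,0,0],"claw":0.085},{"translation":[-0.0152,-0.036,0],"dr":[0,0,0],"claw":0.085},{"translation":[-0.0152,-0.036,0],"dr":[0,0,0],"claw":0.085},{"translation":[-0.0152,-0.036,0],"dr":[0,0,0],"claw":0.085},{"translation":[-0.0152,-0.036,0],"dr":[0,0,0],"claw":0.085},{"translation":[-0.0152,-0.036,0],"dr":[0,0,0],"claw":0.085},{"translation":[-0.0152,-0.036,0],"dr":[0,0,0],"claw":0.085}]'; python3 -c "
from h import *
st()"
```

```text
time: 2.53
tcp_pos: [0.4073, 0.236, 0.4405]
eef_rot: [-0.0, 1.0, 0.0, 0.0]
ft_force: [0.6, 1.4, 0.3]
gripper_width: 0.0848
grip_force: 0.0
2.5333 [0.4073 0.236  0.4405] [-1.e-04  1.e+00  3.e-04  2.e-04] [0.6 1.4 0.3] 0.08482506087975358
[[-1.    -0.     0.   ]
 [-0.     1.     0.001]
 [-0.     0.001 -1.   ]]
```

```bash
python3 -m creep '[{"translation":[-0.0152,-0.036,0],"dr":[0,0,0],"claw":0.085},{"translation":[-0.0152,-0.036,0],"dr":[0,0,0],"claw":0.085},{"translation":[-0.0152,-0.036,0],"dr":[0,0,0],"claw":0.085},{"translation":[-0.0152,-0.036,0],"dr":[0,0,0],"claw":0.085},{"translation":[-0.0152,-0.036,0],"dr":[0,0,0],"claw":0.085},{"translation":[-0.0152,-0.036,0],"dr":[0,0,0],"claw":0.085},{"translation":[-0.0152,-0.036,0.01],"dr":[0,0,0],"claw":0.085},{"translation":[-0.0152,-0.036,0.03],"dr":[0,0,0],"claw":0.085},{"translation":[-0.0152,-0.03,0.03],"dr":[0,0,0],"claw":0.085},{"translation":[0,0,0.02],"dr":[0,0,0],"claw":0.085},{"translation":[0,0,0],"dr":[0,0,0],"claw":0.085}]'
python3 - <<'E'
from h import *
st()
i=env.camera_info("wrist"); print(np.round(i["extrinsics"],3))
save("wrist","w0.png")
for q in ["tray_nest","tray_handle","tile_blue","lever_grip"]:
    print(q,[(np.round(x["at"],1),round(x["confidence"],2)) for x in env.pinpoint(q,"wrist")])
E
```

```text
time: 3.45
tcp_pos: [0.5389, -0.0738, 0.3532]
eef_rot: [0.002, 1.0, -0.001, -0.003]
ft_force: [-0.6, 0.5, -0.1]
gripper_width: 0.085
grip_force: 0.0
3.45 [ 0.5389 -0.0738  0.3532] [ 1.8e-03  1.0e+00 -6.0e-04 -3.0e-03] [-0.6  0.5 -0.1] 0.08495697518417723
[[-1.     0.004 -0.006]
 [ 0.004  1.    -0.001]
 [ 0.006 -0.001 -1.   ]]
[[ 0.003 -0.956 -0.292  0.465]
 [ 1.     0.003  0.001 -0.073]
 [-0.    -0.292  0.956  0.478]
 [ 0.     0.     0.     1.   ]]
tray_nest [(array([196.1, 345.5]), 0.82)]
tray_handle [(array([204.8, 269. ]), 0.95)]
tile_blue [(array([320.6, 322.2]), 0.94), (array([201.3,  88.8]), 0.88), (array([204.1, 189.7]), 0.68)]
lever_grip []
```

View pics/w0.png

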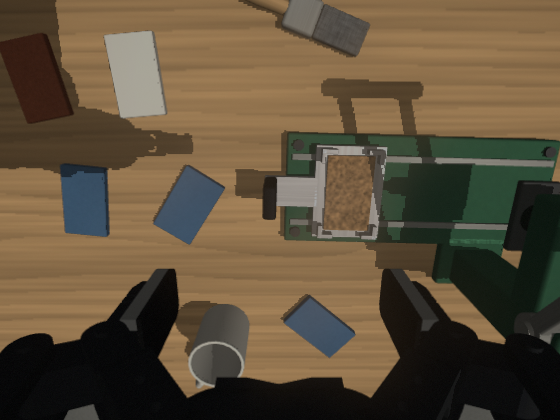

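The wrist view shows the target tile at (85,200), the cork at (348,192) and the handle at (270,198). White, terracotta and mug are clear of the path.

```bash
cat >> h.py <<'E'
def rect(mask,cam,z,info=None):
    cs,_=cv2.findContours(mask.astype(np.uint8),cv2.RETR_EXTERNAL,cv2.CHAIN_APPROX_NONE)
    c=max(cs,key=cv2.contourArea)[:,0]
    P=np.array([atz(cam,r,q,z,info)[:2] for q,r in c],np.float32)
    (x,y),(w,h),a=cv2.minAreaRect(P*1000)
    if w<h: a+=90
    a=(a+90)%180-90
    return np.round([x/1000,y/1000,max(w,h)/1000,min(w,h)/1000],4),round(a,1)  # a: long side from world x, deg
def cork(im,box):
    hsv=cv2.cvtColor(im,cv2.COLOR_RGB2HSV); m=(hsv[...,0]<25)&(hsv[...,1]>70)
    k=np.zeros_like(m); x0,x1,y0,y1=box; k[y0:y1,x0:x1]=m[y0:y1,x0:x1]; return cv2.morphologyEx(k.astype(np.uint8),cv2.MORPH_CLOSE,np.ones((5,5)))
def blue(im,box):
    hsv=cv2.cvtColor(im,cv2.COLOR_RGB2HSV); m=(hsv[...,0]>95)&(hsv[...,0]<125)&(hsv[...,1]>80)
    k=np.zeros_like(m); x0,x1,y0,y1=box; k[y0:y1,x0:x1]=m[y0:y1,x0:x1]; return cv2.morphologyEx(k.astype(np.uint8),cv2.MORPH_OPEN,np.ones((3,3)))
E
python3 - <<'E'
from h import *
im=cv2.imread("pics/w0.png")[:,:,::-1].copy(); i=env.camera_info("wrist")
print("cork",rect(cork(im,(320,376,150,236)),"wrist",.036,i))
print("tile",rect(blue(im,(50,120,150,250)),"wrist",.012,i))
np.save("i0.npy",np.array([i],dtype=object),allow_pickle=True)
for s in env.silhouettes("tile_blue","wrist"): print(s["confidence"],np.round(s["rect"]),rect(s["region"],"wrist",.012,i))
for s in env.silhouettes("tray_nest","wrist"): print(s["confidence"],np.round(s["rect"]),rect(s["region"],"wrist",.032,i))
# green base edges: top edge row fits
hsv=cv2.cvtColor(im,cv2.COLOR_RGB2HSV); g=(hsv[...,0]>65)&(hsv[...,0]<90)&(hsv[...,1]>80)
pts=[]
for c in range(295,550,5):
    r=np.where(g[100:200,c])[0]
    if len(r): pts.append(atz("wrist",100+r[0],c,.018,i)[:2])
pts=np.array(pts); v=np.polyfit(pts[:,1],pts[:,0],1); print("near base edge x(y)=",v, np.abs(np.polyval(v,pts[:,1])-pts[:,0]).max(),pts[:,1].min())
for z in (.083,.09): print("handle",atz("wrist",204.8,269,z,i))
E
python3 -m creep '[{"translation":[0,-0.04,0],"dr":[0,0,0],"claw":0.085},{"translation":[0,-0.04,0],"dr":[0,0,0],"claw":0.085},{"translation":[0,-0.04,0],"dr":[0,0,0],"claw":0.085},{"translation":[0,-0.02,0],"dr":[0,0,0],"claw":0.085},{"translation":[0,0,0],"dr":[0,0,0],"claw":0.085},{"translation":[0,0,0],"dr":[0,0,0],"claw":0.085}]'
python3 - <<'E'
from h import *
st(); i=env.camera_info("wrist"); im=save("wrist","w1.png"); i0=np.load("i0.npy",allow_pickle=True)[0]
import numpy as np
r={}
for q in ["tray_nest","tray_handle","tile_blue"]:
    r[q]=env.pinpoint(q,"wrist");print(q,[(np.round(x["at"],1),round(x["confidence"],2),np.round(atz("wrist",*x["at"],0,i),3)) for x in r[q]])
for q,p in [("tray_nest",(196.1,345.5)),("tray_handle",(204.8,269))]:
    if r[q]: print(q,tri([ray("wrist",*p,i0),ray("wrist",*r[q][0]["at"],i)]))
for x in r["tile_blue"]: print(tri([ray("wrist",201.3,88.8,i0),ray("wrist",*x["at"],i)]))
for s in env.silhouettes("tile_blue","wrist"): print(s["confidence"],np.round(s["rect"]),rect(s["region"],"wrist",.012,i))
E
```

```text
cork (array([0.5886, 0.0221, 0.1024, 0.0618]), -1.3)
tile (array([ 0.6065, -0.3425,  0.1013,  0.0618]), -6.2)
0.86 [ 84. 198.  48.  72.] (array([ 0.6066, -0.3426,  0.105 ,  0.0681]), -5.8)
0.77 [320. 326.  73.  57.] (array([ 0.8146, -0.0053,  0.1075,  0.0655]), 49.5)
0.61 [188. 206.  71.  79.] (array([ 0.6126, -0.198 ,  0.1036,  0.0613]), -33.8)
0.87 [324. 191. 126.  95.] (array([ 0.5885, -0.0122,  0.1596,  0.1294]), 88.6)
near base edge x(y)= [-0.32137966  0.59574455] 0.04840158167040254 0.13967331069835978
handle [ 0.58955498 -0.08164344  0.083     ]
handle [ 0.58739176 -0.08145753  0.09      ]
time: 4.3
tcp_pos: [0.5403, -0.2132, 0.3579]
eef_rot: [0.001, 1.0, -0.0, 0.0]
ft_force: [-0.0, 1.1, 0.1]
gripper_width: 0.0851
grip_force: 0.0
4.3 [ 0.5403 -0.2132  0.3579] [ 9.e-04  1.e+00 -2.e-04  4.e-04] [-0.   1.1  0.1] 0.08509276537286398
[[-1.     0.002  0.001]
 [ 0.002  1.    -0.   ]
 [-0.001 -0.    -1.   ]]
tray_nest [(array([189.2, 451.7]), 0.66, array([0.591, 0.034, 0.   ]))]
tray_handle [(array([199.2, 388.5]), 0.88, array([ 0.605, -0.055,  0.   ]))]
tile_blue [(array([201.6, 284.3]), 0.59, array([ 0.609, -0.205,  0.   ])), (array([195.3, 186. ]), 0.58, array([ 0.599, -0.345,  0.   ]))]
tray_nest (array([0.58788629, 0.0189782 , 0.03112407]), np.float64(0.005066802641670823))
tray_handle (array([ 0.58537851, -0.081805  ,  0.08324995]), np.float64(0.003921520783439471))
(array([ 0.53832855, -0.20865658,  0.23918719]), np.float64(0.000566904461120534))
(array([ 0.60639472, -0.34652779, -0.00534124]), np.float64(0.005496091583621168))
0.82 [187. 198.  47.  76.] (array([ 0.5982, -0.344 ,  0.103 ,  0.0628]), -5.8)
0.59 [286. 201.  68.  79.] (array([ 0.6053, -0.201 ,  0.0993,  0.0603]), -33.6)
0.41 [379. 318.  14.  17.] (array([ 0.7977, -0.0583,  0.0357,  0.013 ]), 22.3)
```

```bash
cat > look.py <<'E'
from h import *
import sys
st(); i=env.camera_info("wrist"); im=save("wrist",sys.argv[1])
for s in env.silhouettes("tile_blue","wrist"): print("blue",round(s["confidence"],2),np.round(s["rect"]),rect(s["region"],"wrist",.012,i))
for q,z in [("tray_nest",.036),("tray_handle",.09)]:
    for x in env.pinpoint(q,"wrist"): print(q,np.round(x["at"],1),round(x["confidence"],2),np.round(atz("wrist",*x["at"],z,i),4))
    for x in env.pinpoint(q,"wrist")[:1]:
        c,r=int(x["at"][1]),int(x["at"][0])
        if q=="tray_nest": print("cork",rect(cork(im,(max(c-34,0),c+34,r-50,r+50)),"wrist",.036,i))
E
python3 -m creep '[{"translation":[0,0,0],"dr":[0,0,0],"claw":0.085},{"translation":[0,0,0],"dr":[0,0,0],"claw":0.085}]'; python3 look.py w2.png
python3 -m creep '[{"translation":[0,0.03,0],"dr":[0,0,0],"claw":0.085},{"translation":[0,0.04,0],"dr":[0,0,0],"claw":0.085},{"translation":[0,0.03,0],"dr":[0,0,0],"claw":0.085},{"translation":[0,0,0],"dr":[0,0,0],"claw":0.085},{"translation":[0,0,0],"dr":[0,0,0],"claw":0.085},{"translation":[0,0,0],"dr":[0,0,0],"claw":0.085},{"translation":[0,0,0],"dr":[0,0,0],"claw":0.085}]'; python3 look.py w3.png
```

```text
time: 4.72
tcp_pos: [0.5406, -0.2114, 0.3573]
eef_rot: [-0.001, 1.0, 0.0, 0.0]
ft_force: [1.1, -0.8, -0.7]
gripper_width: 0.0853
grip_force: 0.0
4.7167 [ 0.5406 -0.2114  0.3573] [-8.e-04  1.e+00  1.e-04  1.e-04] [ 1.1 -0.8 -0.7] 0.08529697884669321
[[-1.    -0.002  0.   ]
 [-0.002  1.     0.   ]
 [-0.     0.    -1.   ]]
blue 0.97 [184. 197.  44.  73.] (array([ 0.5972, -0.3445,  0.1026,  0.0625]), -5.5)
blue 0.94 [283. 200.  71.  76.] (array([ 0.6056, -0.2005,  0.1015,  0.0624]), -33.9)
blue 0.55 [378. 316.  15.  20.] (array([ 0.7987, -0.0562,  0.0457,  0.0193]), 22.3)
tray_nest [192.6 449.6] 0.9 [0.5852 0.0152 0.036 ]
tray_nest [196.5 182.3] 0.61 [ 0.5912 -0.3379  0.036 ]
cork (array([0.5827, 0.0172, 0.1008, 0.0622]), -1.6)
tray_handle [202.6 386.5] 0.81 [ 0.583  -0.0846  0.09  ]
tray_handle [ 74.9 147. ] 0.69 [ 0.4434 -0.3493  0.09  ]
time: 5.6
tcp_pos: [0.5402, -0.1135, 0.3573]
eef_rot: [0.001, 1.0, -0.0, 0.0]
ft_force: [0.3, 0.2, 0.2]
gripper_width: 0.0855
grip_force: 0.0
5.6 [ 0.5402 -0.1135  0.3573] [ 8.e-04  1.e+00 -2.e-04  1.e-04] [0.3 0.2 0.2] 0.08548851444607662
[[-1.     0.002  0.   ]
 [ 0.002  1.    -0.   ]
 [-0.    -0.    -1.   ]]
blue 0.74 [345. 322.  67.  58.] (array([ 0.8029, -0.0107,  0.1041,  0.064 ]), 48.5)
blue 0.71 [113. 195.  42.  74.] (array([ 0.5984, -0.343 ,  0.1032,  0.0632]), -6.1)
blue 0.7 [215. 201.  73.  78.] (array([ 0.6054, -0.2   ,  0.1021,  0.0608]), -32.9)
blue 0.56 [354. 190. 128.  92.] (array([ 0.5873, -0.0112,  0.1625,  0.1326]), 88.5)
tray_nest [191.2 376.9] 0.92 [0.5835 0.0163 0.036 ]
cork (array([0.5827, 0.017 , 0.1007, 0.0611]), -1.7)
tray_handle [198.4 303.1] 0.58 [ 0.5778 -0.0846  0.09  ]
tray_handle [ 72.8 167.9] 0.55 [ 0.4405 -0.2291  0.09  ]
```

```bash
python3 -m creep '[{"translation":[-0.0072,-0.0288,0.0258],"dr":[0,0,0],"claw":0.085},{"translation":[-0.0072,-0.0288,0.0258],"dr":[0,0,0],"claw":0.085},{"translation":[-0.0072,-0.0288,0.0258],"dr":[0,0,0],"claw":0.085},{"translation":[-0.0072,-0.0288,0.0258],"dr":[0,0,0],"claw":0.085},{"translation":[-0.0072,-0.0288,0.0258],"dr":[0,0,0],"claw":0.085},{"translation":[-0.0072,-0.0288,0.0258],"dr":[0,0,0],"claw":0.085},{"translation":[-0.0072,-0.0288,0.0258],"dr":[0,0,0],"claw":0.085},{"translation":[-0.0072,-0.0288,0.0258],"dr":[0,0,0],"claw":0.085},{"translation":[0,0,0],"dr":[0,0,5.8],"claw":0.085},{"translation":[0,0,0],"dr":[0,0,0],"claw":0.085},{"translation":[0,0,0],"dr":[0,0,0],"claw":0.085},{"translation":[0,0,0],"dr":[0,0,0],"claw":0.085}]'; python3 look.py w4.png
```

```text
time: 6.9
tcp_pos: [0.5989, -0.3417, 0.1518]
eef_rot: [0.048, 0.999, 0.0, 0.001]
ft_force: [0.7, 0.8, -0.4]
gripper_width: 0.0849
grip_force: 0.0
6.9 [ 0.5989 -0.3417  0.1518] [4.850e-02 9.988e-01 0.000e+00 7.000e-04] [ 0.7  0.8 -0.4] 0.08485710701568339
[[-0.995  0.097  0.001]
 [ 0.097  0.995 -0.   ]
 [-0.001  0.    -1.   ]]
blue 0.78 [273. 194.  82. 127.] (array([ 0.5977, -0.3459,  0.1011,  0.0606]), -6.8)
blue 0.75 [457. 184. 140. 144.] (array([ 0.6048, -0.2027,  0.0996,  0.0638]), -33.0)
blue 0.75 [393.  19.  97.  35.] (array([ 0.4801, -0.2526,  0.0629,  0.0208]), 84.7)
```

View pics/w4.png

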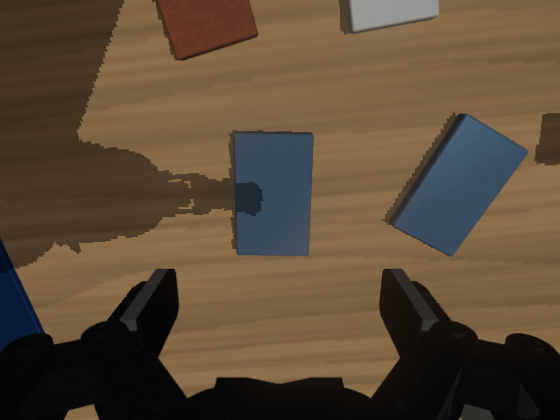

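```bash
python3 -m creep '[{"translation":[0.001,-0.0043,0.02],"dr":[0,0,1.2],"claw":0.08},{"translation":[0,0,0.03],"dr":[0,0,0],"claw":0.076},{"translation":[0,0,0.03],"dr":[0,0,0],"claw":0.076},{"translation":[0,0,0.025],"dr":[0,0,0],"claw":0.076},{"translation":[0,0,0.015],"dr":[0,0,0],"claw":0.076},{"translation":[0,0,0.005],"dr":[0,0,0],"claw":0.076},{"translation":[0,0,0],"dr":[0,0,0],"claw":0.076},{"translation":[0,0,0],"dr":[0,0,0],"claw":0.076}]'; python3 -m creep '[{"translation":[0,0,0.003],"dr":[0,0,0],"claw":0.076},{"translation":[0,0,0.0],"dr":[0,0,0],"claw":0.076},{"translation":[0,0,0],"dr":[0,0,0],"claw":0.076}]'
```

```text
time: 7.87
tcp_pos: [0.5972, -0.3473, 0.0272]
eef_rot: [0.061, 0.998, -0.0, 0.001]
ft_force: [-0.0, -0.7, 0.4]
gripper_width: 0.0759
grip_force: 0.0
time: 8.12
tcp_pos: [0.5971, -0.3469, 0.0238]
eef_rot: [0.061, 0.998, -0.0, 0.001]
ft_force: [-0.0, 0.1, -0.0]
gripper_width: 0.0759
grip_force: 0.0
```

```bash
python3 -m creep '[{"translation":[0,0,0.003],"dr":[0,0,0],"claw":0.076},{"translation":[0,0,0],"dr":[0,0,0],"claw":0.076}]';python3 -m creep '[{"translation":[0,0,0.002],"dr":[0,0,0],"claw":0.076},{"translation":[0,0,0],"dr":[0,0,0],"claw":0.076},{"translation":[0,0,0],"dr":[0,0,0],"claw":0.076}]'; python3 -c "
from h import *
save('wrist','w5.png')"
```

```text
time: 8.28
tcp_pos: [0.5966, -0.3466, 0.0197]
eef_rot: [0.061, 0.998, 0.0, 0.0]
ft_force: [-0.3, 0.7, 0.3]
gripper_width: 0.0759
grip_force: 0.0
time: 8.53
tcp_pos: [0.5965, -0.3466, 0.0176]
eef_rot: [0.061, 0.998, 0.0, -0.0]
ft_force: [0.6, -0.6, -0.7]
gripper_width: 0.076
grip_force: 0.0
```

View pics/w5.png

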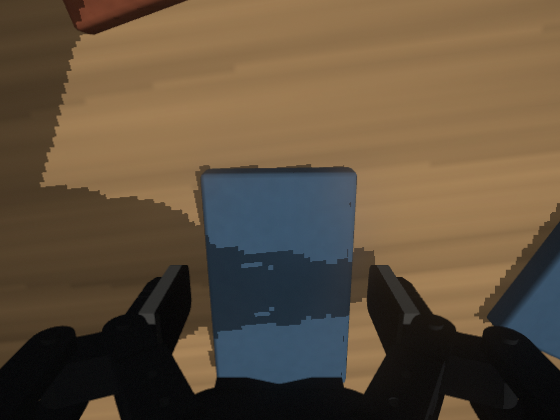

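The fingers straddle the tile evenly, with its edges at columns 207 and 352, so I'll close.

```bash
python3 -m creep '[{"translation":[0,0,0],"dr":[0,0,0],"claw":0.066},{"translation":[0,0,0],"dr":[0,0,0],"claw":0.05},{"translation":[0,0,0],"dr":[0,0,0],"claw":0.05},{"translation":[0,0,0],"dr":[0,0,0],"claw":0.05},{"translation":[0,0,0],"dr":[0,0,0],"claw":0.05},{"translation":[0,0,0],"dr":[0,0,0],"claw":0.05}]'
```

```text
time: 9.08
tcp_pos: [0.5968, -0.347, 0.0184]
eef_rot: [0.061, 0.998, -0.0, 0.0]
ft_force: [-0.7, 0.6, 5.8]
gripper_width: 0.0581
grip_force: 64.9
```

```bash
python3 -m creep '[{"translation":[0,0,-0.01],"dr":[0,0,0],"claw":0.05},{"translation":[0,0,-0.03],"dr":[0,0,0],"claw":0.05},{"translation":[0,0,-0.035],"dr":[0,0,0],"claw":0.05},{"translation":[0,0,-0.035],"dr":[0,0,0],"claw":0.05},{"translation":[0,0,-0.03],"dr":[0,0,-2.7],"claw":0.05},{"translation":[0,0,0],"dr":[0,0,-2.6],"claw":0.05},{"translation":[0,0,0],"dr":[0,0,0],"claw":0.05},{"translation":[0,0,0],"dr":[0,0,0],"claw":0.05}]'
python3 - <<'E'
from h import *
s=st(); i=env.camera_info("wrist"); im=save("wrist","w6.png"); p=s["tcp_pos"]
for q in env.silhouettes("tile_blue","wrist")[:2]: print(q["confidence"],np.round(q["rect"]),[rect(q["region"],"wrist",p[2]-.0184+h,i) for h in (.012,)])
E
```

```text
time: 9.75
tcp_pos: [0.5963, -0.3462, 0.1575]
eef_rot: [0.015, 1.0, 0.0, -0.0]
ft_force: [-0.1, -0.1, -1.9]
gripper_width: 0.0581
grip_force: 65.0
9.75 [ 0.5963 -0.3462  0.1575] [ 1.530e-02  9.999e-01  4.000e-04 -2.000e-04] [-0.1 -0.1 -1.9] 0.05805555955666513
[[-1.     0.031 -0.   ]
 [ 0.031  1.     0.001]
 [ 0.     0.001 -1.   ]]
0.95 [457. 198. 137. 136.] [(array([ 0.5619, -0.2755,  0.0483,  0.0313]), -33.1)]
0.69 [278. 275. 155. 219.] [(array([ 0.5971, -0.3458,  0.1013,  0.0599]), -1.4)]
```

View pics/w6.png

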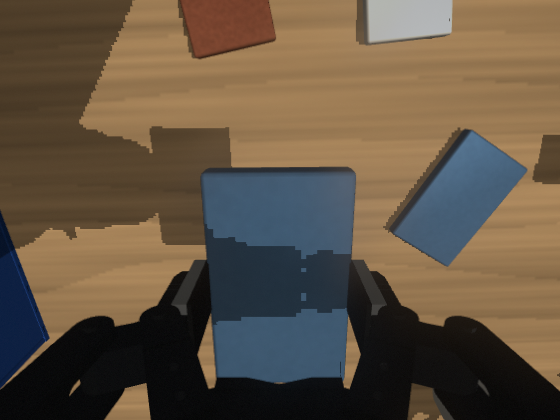

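The tile is gripped square at about (278,275) in the view, so I'll carry it over the nest.

```bash
python3 -m creep '[{"translation":[0.0025,0.03,0],"dr":[0,0,0],"claw":0.05},{"translation":[0.0025,0.036,0],"dr":[0,0,0],"claw":0.05},{"translation":[0.0025,0.036,0],"dr":[0,0,0],"claw":0.05},{"translation":[0.0025,0.036,0],"dr":[0,0,0],"claw":0.05},{"translation":[0.0025,0.036,0],"dr":[0,0,0],"claw":0.05},{"translation":[0.0025,0.036,0],"dr":[0,0,0],"claw":0.05},{"translation":[0.0025,0.036,0],"dr":[0,0,0],"claw":0.05},{"translation":[0.0025,0.036,0],"dr":[0,0,0],"claw":0.05},{"translation":[0.0025,0.036,0],"dr":[0,0,0],"claw":0.05},{"translation":[0.003,0.032,0],"dr":[0,0,0],"claw":0.05},{"translation":[0,0.0126,0],"dr":[0,0,0],"claw":0.05},{"translation":[0,0,0],"dr":[0,0,0],"claw":0.05}]';  python3 -m creep '[{"translation":[0,0,0],"dr":[0,0,0],"claw":0.05},{"translation":[0,0,0.03],"dr":[0,0,0],"claw":0.05},{"translation":[0,0,0.028],"dr":[0,0,0],"claw":0.05},{"translation":[0,0,0],"dr":[0,0,0],"claw":0.05},{"translation":[0,0,0],"dr":[0,0,0],"claw":0.05},{"translation":[0,0,0],"dr":[0,0,0],"claw":0.05}]';python3 - <<'E'
from h import *
s=st(); im=save("wrist","w7.png")
E
```

```text
time: 10.85
tcp_pos: [0.581, 0.0215, 0.1565]
eef_rot: [0.012, 1.0, 0.0, -0.001]
ft_force: [0.2, 0.4, -2.5]
gripper_width: 0.0582
grip_force: 65.1
time: 11.35
tcp_pos: [0.5823, 0.015, 0.1009]
eef_rot: [0.016, 1.0, -0.0, 0.0]
ft_force: [0.7, -0.3, -0.9]
gripper_width: 0.0579
grip_force: 65.4
11.35 [0.5823 0.015  0.1009] [ 1.580e-02  9.999e-01 -4.000e-04  3.000e-04] [ 0.7 -0.3 -0.9] 0.05790158473189095
[[-1.     0.032  0.001]
 [ 0.032  1.    -0.001]
 [-0.001 -0.001 -1.   ]]
```

View pics/w7.png

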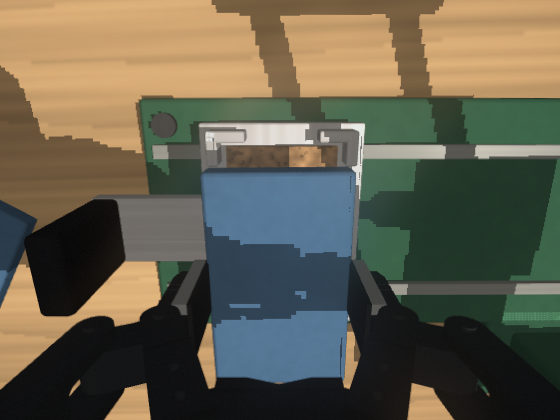

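Run:
```python
from h import *
im=cv2.imread("pics/w7.png"); i=env.camera_info("wrist")
for r,c,z in [(157,225,.036),(157,338,.036),(145,280,.036),(130,201,.032),(130,363,.032)]: print(r,c,np.round(atz("wrist",r,c,z,i),4))
cv2.imwrite("pics/w7c.png",cv2.resize(im[110:190,190:380],None,fx=4,fy=4,interpolation=cv2.INTER_NEAREST))
```

```text
157 225 [ 0.5382 -0.0119  0.036 ]
157 338 [0.5401 0.0494 0.036 ]
145 280 [0.5327 0.0181 0.036 ]
130 201 [ 0.5238 -0.0245  0.032 ]
130 363 [0.5265 0.0634 0.032 ]
```

View pics/w7c.png

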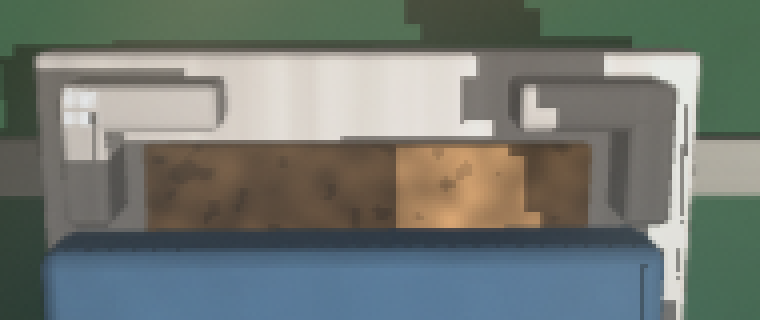

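```bash
python3 -m creep '[{"translation":[0,0.002,0.015],"dr":[0,0,0],"claw":0.05},{"translation":[0,0,0.015],"dr":[0,0,0],"claw":0.05},{"translation":[0,0,0.008],"dr":[0,0,0],"claw":0.05},{"translation":[0,0,0.004],"dr":[0,0,0],"claw":0.05},{"translation":[0,0,0],"dr":[0,0,0],"claw":0.05},{"translation":[0,0,0],"dr":[0,0,0],"claw":0.05},{"translation":[0,0,0.002],"dr":[0,0,0],"claw":0.05},{"translation":[0,0,0],"dr":[0,0,0],"claw":0.05},{"translation":[0,0,0],"dr":[0,0,0],"claw":0.05}]'
```

```text
time: 12.15
tcp_pos: [0.582, 0.0185, 0.0562]
eef_rot: [0.015, 1.0, 0.0, 0.0]
ft_force: [-0.5, -0.6, -1.8]
gripper_width: 0.0577
grip_force: 65.5
```

```bash
python3 -m creep '[{"translation":[0,-0.001,0.001],"dr":[0,0,0],"claw":0.05},{"translation":[0,0,0.001],"dr":[0,0,0],"claw":0.05},{"translation":[0,0,0],"dr":[0,0,0],"claw":0.05},{"translation":[0,0,0],"dr":[0,0,0],"claw":0.05}]'
```

```text
time: 12.48
tcp_pos: [0.582, 0.0173, 0.0543]
eef_rot: [0.015, 1.0, 0.0, 0.0]
ft_force: [-2.9, -0.2, 6.0]
gripper_width: 0.0584
grip_force: 66.3
```

```bash
python3 -m creep '[{"translation":[0,0,0],"dr":[0,0,0],"claw":0.065},{"translation":[0,0,0],"dr":[0,0,0],"claw":0.075},{"translation":[0,0,0],"dr":[0,0,0],"claw":0.076},{"translation":[0,0,0],"dr":[0,0,0],"claw":0.076},{"translation":[0,0,-0.02],"dr":[0,0,0],"claw":0.076},{"translation":[0,0,-0.035],"dr":[0,0,0],"claw":0.076},{"translation":[0,0,-0.04],"dr":[0,0,0],"claw":0.076},{"translation":[0,0,-0.04],"dr":[0,0,0],"claw":0.076},{"translation":[0,-0.03,-0.02],"dr":[0,0,0],"claw":0.076},{"translation":[0,-0.03,0],"dr":[0,0,0],"claw":0.06},{"translation":[0,0,0],"dr":[0,0,0],"claw":0.04},{"translation":[0,0,0],"dr":[0,0,0],"claw":0.02}]'; python3 -m creep '[{"translation":[0,0,0],"dr":[0,0,0],"claw":0},{"translation":[0,0,0],"dr":[0,0,0],"claw":0},{"translation":[0,0,0],"dr":[0,0,0],"claw":0}]'
python3 - <<'E'
from h import *
s=st(); i=env.camera_info("wrist");im=save("wrist","w8.png")
for q in env.silhouettes("tile_blue","wrist"): print(q["confidence"],np.round(q["rect"]),rect(q["region"],"wrist",.048,i))
for q,z in (("tray_handle",.09),("tray_nest",.036)):
  for x in env.pinpoint(q,"wrist"): print(q,np.round(x["at"],1),round(x["confidence"],2),np.round(atz("wrist",*x["at"],z,i),4))
E
```

```text
time: 13.48
tcp_pos: [0.5799, -0.0446, 0.2092]
eef_rot: [0.017, 1.0, -0.0, 0.0]
ft_force: [-0.4, 0.7, -0.4]
gripper_width: 0.0405
grip_force: 0.0
time: 13.73
tcp_pos: [0.5799, -0.0413, 0.2082]
eef_rot: [0.014, 1.0, -0.0, -0.001]
ft_force: [-0.2, 0.3, -0.3]
gripper_width: 0.0024
grip_force: 0.0
13.7333 [ 0.5799 -0.0413  0.2082] [ 1.390e-02  9.999e-01 -0.000e+00 -5.000e-04] [-0.2  0.3 -0.3] 0.002375762964391154
[[-1.     0.028 -0.001]
 [ 0.028  1.    -0.   ]
 [ 0.001 -0.    -1.   ]]
0.88 [278. 361.  17.  37.] (array([ 0.7553, -0.0458,  0.046 ,  0.019 ]), -1.1)
0.78 [115. 209. 101. 112.] (array([ 0.5939, -0.1806,  0.0925,  0.0549]), -33.1)
0.63 [349. 192.  74. 117.] (array([0.5831, 0.0172, 0.1   , 0.0607]), -1.0)
tray_handle [207.1 217.4] 0.92 [ 0.5799 -0.0852  0.09  ]
tray_nest [368.4 183.4] 0.62 [ 0.7709 -0.1449  0.036 ]
```

View pics/w8.png

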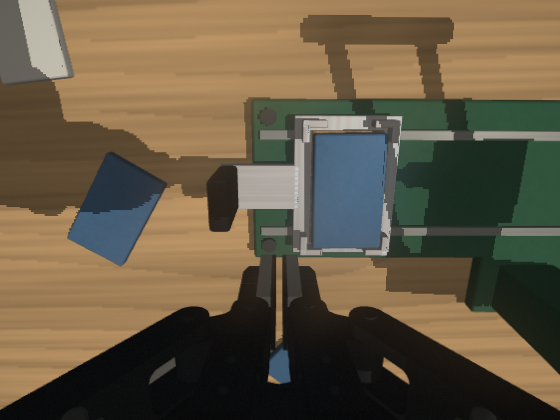

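The tile is seated squarely between the four angles at (349,192), and the handle is at (217,207). Next I'll get behind the handle with the fingers closed and the tool leaning away from the lever.

```bash
python3 -m creep '[{"translation":[0,-0.031,0],"dr":[0,0,0],"claw":0},{"translation":[0,-0.031,0],"dr":[0,0,0],"claw":0},{"translation":[0,-0.032,0],"dr":[0,0,0],"claw":0},{"translation":[0,0,0.03],"dr":[0,0,0],"claw":0},{"translation":[0,0,0.035],"dr":[0,0,0],"claw":0},{"translation":[0,0,0.035],"dr":[0,0,0],"claw":0},{"translation":[0,0,0.028],"dr":[0,0,0],"claw":0},{"translation":[0,0,0],"dr":[-7,0,0],"claw":0},{"translation":[0,0,0],"dr":[-7,0,0],"claw":0},{"translation":[0,0,0],"dr":[0,0,0],"claw":0},{"translation":[0,0,0],"dr":[0,0,0],"claw":0}]'; python3 -c "
from h import *
st()"
```

```text
time: 14.85
tcp_pos: [0.5764, -0.1402, 0.0804]
eef_rot: [0.018, 0.992, 0.121, 0.002]
ft_force: [-0.6, 0.6, 0.4]
gripper_width: -0.0
grip_force: 0.0
14.85 [ 0.5764 -0.1402  0.0804] [0.0176 0.9925 0.121  0.0017] [-0.6  0.6  0.4] -9.73205943370554e-06
[[-0.999  0.035  0.008]
 [ 0.035  0.97   0.24 ]
 [ 0.001  0.24  -0.971]]
```

```bash
python3 -m creep '[{"translation":[0,0.0145,0.0036],"dr":[0,0,0],"claw":0},{"translation":[0,0.0048,0.0012],"dr":[0,0,0],"claw":0},{"translation":[0,0.0048,0.0012],"dr":[0,0,0],"claw":0},{"translation":[0,0.0097,0.0024],"dr":[0,0,0],"claw":0},{"translation":[0,0.0145,0.0036],"dr":[0,0,0],"claw":0},{"translation":[0,0.0145,0.0036],"dr":[0,0,0],"claw":0},{"translation":[0,0.0145,0.0036],"dr":[0,0,0],"claw":0},{"translation":[0,0.0145,0.0036],"dr":[0,0,0],"claw":0},{"translation":[0,0.0145,0.0036],"dr":[0,0,0],"claw":0},{"translation":[0,0.0145,0.0036],"dr":[0,0,0],"claw":0},{"translation":[0,0.0145,0.0036],"dr":[0,0,0],"claw":0},{"translation":[0,0.0097,0.0024],"dr":[0,0,0],"claw":0}]'; python3 -m creep '[{"translation":[0,0.0145,0.0036],"dr":[0,0,0],"claw":0},{"translation":[0,0.0145,0.0036],"dr":[0,0,0],"claw":0},{"translation":[0,0.0097,0.0024],"dr":[0,0,0],"claw":0},{"translation":[0,0,0],"dr":[0,0,0],"claw":0},{"translation":[0,0,0],"dr":[0,0,0],"claw":0}]';python3 - <<'E'
from h import *
save("top","t1.png"); save("scene","s1.png")
for q in ("tray_handle","tile_blue"):
  for c in ("top","scene"): print(q,c,[(np.round(x["at"],1),round(x["confidence"],2),np.round(atz(c,*x["at"],.09 if q=="tray_handle" else .036),3)) for x in env.pinpoint(q,c)[:6]])
E
```

```text
time: 15.85
tcp_pos: [0.5816, 0.0159, 0.0812]
eef_rot: [0.013, 0.992, 0.122, 0.002]
ft_force: [2.1, -2.2, -1.4]
gripper_width: 0.0001
grip_force: 1.4
time: 16.27
tcp_pos: [0.5824, 0.054, 0.081]
eef_rot: [0.013, 0.992, 0.122, 0.001]
ft_force: [-0.6, -0.4, 0.2]
gripper_width: 0.0004
grip_force: 0.0
tray_handle top [(array([191.5, 251.6]), 0.65, array([0.585, 0.081, 0.09 ]))]
tray_handle scene [(array([259. , 280.7]), 0.71, array([0.585, 0.083, 0.09 ]))]
tile_blue top [(array([192.8, 218.5]), 0.79, array([0.589, 0.184, 0.036])), (array([188. , 348.1]), 0.68, array([ 0.6  , -0.208,  0.036])), (array([297.8, 356.8]), 0.67, array([ 0.271, -0.226,  0.036]))]
tile_blue scene [(array([305.5, 191.8]), 0.76, array([0.813, 0.006, 0.036])), (array([155.4, 283.5]), 0.66, array([ 0.299, -0.205,  0.036])), (array([219.9, 205.2]), 0.64, array([ 0.625, -0.177,  0.036])), (array([297.3, 307.5]), 0.61, array([0.59 , 0.185, 0.036]))]
```

```bash
python3 -m creep '[{"translation":[0,0.0058,0.0015],"dr":[0,0,0],"claw":0},{"translation":[0,0.0058,0.0015],"dr":[0,0,0],"claw":0},{"translation":[0,0.0048,0.0012],"dr":[0,0,0],"claw":0},{"translation":[0,0.0029,0.0007],"dr":[0,0,0],"claw":0},{"translation":[0,0,0],"dr":[0,0,0],"claw":0}]'; for k in 1; do python3 -m creep '[{"translation":[0,0.0029,0.0007],"dr":[0,0,0],"claw":0},{"translation":[0,0.0019,0.0005],"dr":[0,0,0],"claw":0},{"translation":[0,0,0],"dr":[0,0,0],"claw":0}]'; done;  python3 -m creep '[{"translation":[0,0.0019,0.0005],"dr":[0,0,0],"claw":0},{"translation":[0,0,0],"dr":[0,0,0],"claw":0}]'
```

```text
time: 16.98
tcp_pos: [0.5834, 0.074, 0.081]
eef_rot: [0.014, 0.992, 0.122, 0.002]
ft_force: [-0.1, 0.0, -0.5]
gripper_width: 0.0002
grip_force: 0.0
time: 17.23
tcp_pos: [0.5835, 0.078, 0.0809]
eef_rot: [0.014, 0.992, 0.122, 0.002]
ft_force: [0.5, -0.2, 0.8]
gripper_width: 0.0005
grip_force: 0.2
time: 17.4
tcp_pos: [0.5835, 0.0795, 0.0809]
eef_rot: [0.015, 0.992, 0.122, 0.002]
ft_force: [-0.8, -0.8, 0.9]
gripper_width: 0.0001
grip_force: 0.7
```

```bash
M='x'; python3 -m creep '[{"translation":[0,0.0019,0.0005],"dr":[0,0,0],"claw":0},{"translation":[0,0.0019,0.0005],"dr":[0,0,0],"claw":0},{"translation":[0,0,0],"dr":[0,0,0],"claw":0}]';  python3 -m creep '[{"translation":[0,0.0019,0.0005],"dr":[0,0,0],"claw":0},{"translation":[0,0.0019,0.0005],"dr":[0,0,0],"claw":0},{"translation":[0,0,0],"dr":[0,0,0],"claw":0}]'
```

```text
time: 17.65
tcp_pos: [0.5836, 0.0799, 0.0809]
eef_rot: [0.016, 0.993, 0.12, 0.002]
ft_force: [-4.0, -12.7, 4.8]
gripper_width: 0.0001
grip_force: 6.4
time: 17.9
tcp_pos: [0.5836, 0.0803, 0.0809]
eef_rot: [0.017, 0.993, 0.119, 0.002]
ft_force: [-7.6, -23.9, 12.2]
gripper_width: 0.0002
grip_force: 11.9
```

The tray hit its stop with force rising at TCP y≈0.080. I'll back off, straighten up, and rise clear of the lever.

```bash
python3 -m creep '[{"translation":[0,-0.015,-0.004],"dr":[0,0,0],"claw":0},{"translation":[0,-0.02,-0.005],"dr":[0,0,0],"claw":0},{"translation":[0,-0.03,-0.008],"dr":[0,0,0],"claw":0},{"translation":[0,-0.03,-0.008],"dr":[0,0,0],"claw":0},{"translation":[0,0,0],"dr":[7,0,0],"claw":0},{"translation":[0,0,0],"dr":[7,0,0],"claw":0},{"translation":[0,0,-0.04],"dr":[0,0,0],"claw":0},{"translation":[0,0,-0.04],"dr":[0,0,0],"claw":0},{"translation":[0,0,-0.04],"dr":[0,0,0],"claw":0},{"translation":[0,0,-0.03],"dr":[0,0,0],"claw":0},{"translation":[0,0,0],"dr":[0,0,0],"claw":0},{"translation":[0,0,0],"dr":[0,0,0],"claw":0}]'
python3 - <<'E'
from h import *
s=st(); print(np.round(s["joints"],2))
i=env.camera_info("wrist"); save("wrist","w9.png"); save("top","t2.png"); save("scene","s2.png")
r={}
for q,z in (("tray_handle",.09),("tray_nest",.036),("lever_grip",.333),("lever_hinge",.2)):
  for c in ("wrist","top","scene"): print(q,c,[(np.round(x["at"],1),round(x["confidence"],2),np.round(atz(c,*x["at"],z),4)) for x in env.pinpoint(q,c)])
for c in ("wrist","top"):
  for x in env.silhouettes("lever_grip",c)[:1]: print(c,np.round(x["rect"]),x["confidence"])
# red bar in top view
im=cv2.cvtColor(cv2.imread("pics/t2.png"),cv2.COLOR_BGR2HSV); m=((im[...,0]<6)|(im[...,0]>174))&(im[...,1]>170)&(im[...,2]>60)
k=np.zeros(m.shape,np.uint8); k[215:245,155:230]=m[215:245,155:230]; ys,xs=np.nonzero(k); print(xs.min(),xs.max(),ys.min(),ys.max(),rect(k,"top",.338))
E
```

```text
time: 18.9
tcp_pos: [0.5819, -0.0101, 0.234]
eef_rot: [0.014, 1.0, 0.001, 0.002]
ft_force: [-0.1, -1.0, -0.3]
gripper_width: -0.0
grip_force: 0.0
18.9 [ 0.5819 -0.0101  0.234 ] [1.430e-02 9.999e-01 9.000e-04 1.800e-03] [-0.1 -1.  -0.3] -6.769378258485253e-07
[[-1.     0.029  0.004]
 [ 0.029  1.     0.002]
 [-0.003  0.002 -1.   ]]
[-0.68  0.24  0.74  1.69 -0.17  1.27  1.63]
tray_handle wrist [(array([194.3, 419. ]), 0.56, array([0.5809, 0.1003, 0.09  ]))]
tray_handle top [(array([190.1, 245. ]), 0.74, array([0.5895, 0.1003, 0.09  ])), (array([243.5, 361.6]), 0.46, array([ 0.4317, -0.2335,  0.09  ]))]
tray_handle scene [(array([262. , 284.3]), 0.87, array([0.5846, 0.0952, 0.09  ]))]
tray_nest wrist []
tray_nest top [(array([195.1, 209.1]), 0.88, array([0.5827, 0.2128, 0.036 ]))]
tray_nest scene [(array([300.5, 316.7]), 0.74, array([0.5801, 0.2071, 0.036 ]))]
lever_grip wrist []
lever_grip top [(array([229.7, 194.2]), 0.67, array([0.4656, 0.2008, 0.333 ])), (array([195.1, 210.7]), 0.44, array([0.5457, 0.1628, 0.333 ]))]
lever_grip scene [(array([200.5, 361.6]), 0.69, array([0.4663, 0.2063, 0.333 ]))]
lever_hinge wrist []
lever_hinge top [(array([156.6, 204.8]), 0.63, array([0.6658, 0.1996, 0.2   ])), (array([245. , 363.3]), 0.22, array([ 0.4268, -0.2162,  0.2   ]))]
lever_hinge scene [(array([291.3, 289.5]), 0.84, array([0.6762, 0.2058, 0.2   ]))]
wrist [556. 367.   8.  16.] 0.6
top [194. 192.  56.  86.] 0.75
165 217 225 233 (array([0.4671, 0.2076, 0.1209, 0.0184]), 89.6)
```

```bash
python3 -m creep '[{"translation":[0,0,-0.036],"dr":[0,0,6.9],"claw":0.03},{"translation":[0,0,-0.036],"dr":[0,0,6.9],"claw":0.06},{"translation":[0,0,-0.036],"dr":[0,0,6.9],"claw":0.06},{"translation":[0,0,-0.036],"dr":[0,0,6.9],"claw":0.06},{"translation":[0,0,-0.036],"dr":[0,0,6.9],"claw":0.06},{"translation":[0,0,-0.036],"dr":[0,0,6.9],"claw":0.06},{"translation":[0,0,0],"dr":[0,0,6.9],"claw":0.06},{"translation":[0,0,0],"dr":[0,0,6.9],"claw":0.06},{"translation":[0,0,0],"dr":[0,0,6.9],"claw":0.06},{"translation":[0,0,0],"dr":[0,0,6.9],"claw":0.06},{"translation":[0,0,0],"dr":[0,0,7],"claw":0.06},{"translation":[0,0,0],"dr":[0,0,7],"claw":0.06}]'; python3 -m creep '[{"translation":[0,0,0],"dr":[0,0,7],"claw":0.06},{"translation":[0,0,0],"dr":[0,0,0],"claw":0.06},{"translation":[0,0,0],"dr":[0,0,0],"claw":0.06}]'; python3 -c "
from h import *
print(np.round(st()['joints'],2))"
```

```text
time: 20.75
tcp_pos: [0.5809, -0.0108, 0.4481]
eef_rot: [0.676, 0.737, 0.0, 0.0]
ft_force: [0.2, -0.4, 0.4]
gripper_width: 0.06
grip_force: 0.0
time: 21.0
tcp_pos: [0.581, -0.0106, 0.4481]
eef_rot: [0.716, 0.698, -0.0, 0.0]
ft_force: [-0.3, 0.3, -0.6]
gripper_width: 0.0598
grip_force: 0.0
21.0 [ 0.581  -0.0106  0.4481] [ 7.160e-01  6.981e-01 -1.000e-04  1.000e-04] [-0.3  0.3 -0.6] 0.05978488950101734
[[ 0.025  1.    -0.   ]
 [ 1.    -0.025 -0.   ]
 [-0.    -0.    -1.   ]]
[-0.84  0.23  0.99  1.31 -0.19  1.7   0.09]
```

```bash
python3 -m creep '[{"translation":[0.0307,-0.0171,0],"dr":[0,0,0],"claw":0.06},{"translation":[0.0307,-0.0171,0],"dr":[0,0,0],"claw":0.06},{"translation":[0.0307,-0.0171,0],"dr":[0,0,0],"claw":0.06},{"translation":[0.0307,-0.0171,0],"dr":[0,0,0],"claw":0.06},{"translation":[0.0307,-0.0171,0],"dr":[0,0,0],"claw":0.06},{"translation":[0.0307,-0.0171,0],"dr":[0,0,0],"claw":0.06},{"translation":[0.0307,-0.0171,0],"dr":[0,0,0],"claw":0.06},{"translation":[0,0,0],"dr":[0,0,0],"claw":0.06},{"translation":[0,0,0],"dr":[0,0,0],"claw":0.06},{"translation":[0,0,0],"dr":[0,0,0],"claw":0.06},{"translation":[0,0,0],"dr":[0,0,0],"claw":0.06}]'
python3 - <<'E'
from h import *
s=st(); print(np.round(s["joints"],2)); i=env.camera_info("wrist"); save("wrist","w10.png")
print([(np.round(x["at"],1),round(x["confidence"],2),np.round(atz("wrist",*x["at"],.333,i),4)) for x in env.pinpoint("lever_grip","wrist")])
for x in env.silhouettes("lever_grip","wrist"): print(np.round(x["rect"]),x["confidence"])
E
```

```text
time: 21.92
tcp_pos: [0.4683, 0.2061, 0.4483]
eef_rot: [0.718, 0.696, 0.0, 0.0]
ft_force: [0.4, -1.0, 0.5]
gripper_width: 0.0596
grip_force: 0.0
21.9167 [0.4683 0.2061 0.4483] [7.176e-01 6.965e-01 2.000e-04 1.000e-04] [ 0.4 -1.   0.5] 0.059584742844322885
[[ 0.03  1.    0.  ]
 [ 1.   -0.03  0.  ]
 [ 0.    0.   -1.  ]]
[-1.28 -0.02  0.78  1.47  0.01  1.69 -0.53]
[(array([207.9, 277.6]), 0.6, array([0.469, 0.207, 0.333]))]
[375. 204. 234. 168.] 0.95
[446. 323.   6.   4.] 0.44
[388. 191. 264. 213.] 0.27
```

View pics/w10.png

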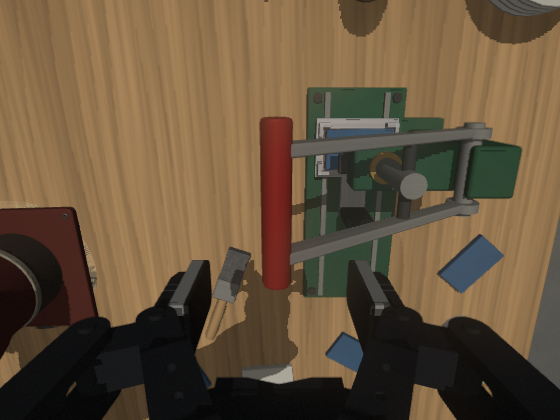

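The red bar is centred at (277,205), which gives (0.469,0.207) and lies between the fingers. The tile and nest show under the head. I'll descend and grip.

```bash
python3 -m creep '[{"translation":[0.001,0.0005,0.025],"dr":[0,0,0],"claw":0.06},{"translation":[0,0,0.03],"dr":[0,0,0],"claw":0.06},{"translation":[0,0,0.03],"dr":[0,0,0],"claw":0.06},{"translation":[0,0,0.02],"dr":[0,0,0],"claw":0.06},{"translation":[0,0,0.01],"dr":[0,0,0],"claw":0.06},{"translation":[0,0,0],"dr":[0,0,0],"claw":0.06}]'; python3 -m creep '[{"translation":[0,0,0],"dr":[0,0,0],"claw":0.03},{"translation":[0,0,0],"dr":[0,0,0],"claw":0.015},{"translation":[0,0,0],"dr":[0,0,0],"claw":0.01},{"translation":[0,0,0],"dr":[0,0,0],"claw":0.01},{"translation":[0,0,0],"dr":[0,0,0],"claw":0.01},{"translation":[0,0,0],"dr":[0,0,0],"claw":0.01},{"translation":[0,0,0],"dr":[0,0,0],"claw":0.01}]'
python3 - <<'E'
import numpy as np
q=np.arange(0,0.87,.0711);p=np.radians(33)-q;x=-.245*np.cos(p);z=.245*np.sin(p)
print(np.round(np.c_[np.diff(x),-np.diff(z)]*1000,1).tolist(), q[-1])
E
```

```text
time: 22.57
tcp_pos: [0.4676, 0.2077, 0.3314]
eef_rot: [0.718, 0.696, -0.002, -0.0]
ft_force: [-0.3, 0.0, 0.8]
gripper_width: 0.0601
grip_force: 0.0
time: 23.15
tcp_pos: [0.4664, 0.2089, 0.3344]
eef_rot: [0.717, 0.697, -0.001, -0.002]
ft_force: [-14.6, -3.0, 10.8]
gripper_width: 0.0205
grip_force: 58.7
[[-9.0, 14.9], [-7.9, 15.5], [-6.8, 16.1], [-5.6, 16.5], [-4.4, 16.8], [-3.2, 17.1], [-2.0, 17.3], [-0.7, 17.4], [0.5, 17.4], [1.7, 17.3], [3.0, 17.2], [4.2, 16.9]] 0.8532
```

```bash
python3 -m creep '[{"translation":[0,-0.0105,0.0149],"dr":[0,0,0],"claw":0.01},{"translation":[0,-0.009,0.0155],"dr":[0,0,0],"claw":0.01},{"translation":[0,-0.0075,0.0161],"dr":[0,0,0],"claw":0.01},{"translation":[0,-0.0056,0.0165],"dr":[0,0,0],"claw":0.01},{"translation":[0,-0.0044,0.0168],"dr":[0,0,0],"claw":0.01},{"translation":[0,-0.0032,0.0171],"dr":[0,0,0],"claw":0.01}]'
```

```text
time: 23.65
tcp_pos: [0.4304, 0.2101, 0.2382]
eef_rot: [0.718, 0.696, 0.003, 0.001]
ft_force: [5.0, -2.2, 9.9]
gripper_width: 0.0202
grip_force: 64.6
```

```bash
python3 -m creep '[{"translation":[0,-0.002,0.0173],"dr":[0,0,0],"claw":0.01},{"translation":[0,-0.0007,0.0174],"dr":[0,0,0],"claw":0.01},{"translation":[0,0.0005,0.0174],"dr":[0,0,0],"claw":0.01},{"translation":[0,0.0017,0.0173],"dr":[0,0,0],"claw":0.01},{"translation":[0,0.003,0.0172],"dr":[0,0,0],"claw":0.01},{"translation":[0,0.0042,0.0169],"dr":[0,0,0],"claw":0.01},{"translation":[0,0,0.003],"dr":[0,0,0],"claw":0.01},{"translation":[0,0,0.003],"dr":[0,0,0],"claw":0.01}]'
```

```text
time: 24.32
tcp_pos: [0.4359, 0.2099, 0.1278]
eef_rot: [0.717, 0.697, 0.001, 0.0]
ft_force: [-3.4, -4.2, 16.4]
gripper_width: 0.0203
grip_force: 73.2
```

```bash
python3 -m creep '[{"translation":[0,0,0.003],"dr":[0,0,0],"claw":0.01},{"translation":[0,0,0.003],"dr":[0,0,0],"claw":0.01},{"translation":[0,0,0],"dr":[0,0,0],"claw":0.01},{"translation":[0,0,0],"dr":[0,0,0],"claw":0.01}]'
python3 - <<'E'
from h import *
save("scene","s3.png"); save("wrist","w11.png")
for c in ("top","scene","wrist"): 
  if c=="top": save(c,"t3.png")
  print(c,[(np.round(x["at"],1),round(x["confidence"],2),np.round(atz(c,*x["at"],.134),4)) for x in env.pinpoint("lever_grip",c)])
a=cv2.imread("pics/s3.png")[150:390,200:440]; b=cv2.imread("pics/w11.png")
cv2.imwrite("pics/p3.png",np.hstack([cv2.resize(a,(420,420)),b[:,180:560]]))
E
```

```text
time: 24.65
tcp_pos: [0.4365, 0.21, 0.1249]
eef_rot: [0.718, 0.696, 0.001, -0.001]
ft_force: [-14.5, -11.2, 47.5]
gripper_width: 0.02
grip_force: 77.1
top [(array([243.9, 210. ]), 0.89, array([0.4349, 0.1945, 0.134 ]))]
scene [(array([247.5, 356.1]), 0.8, array([0.4485, 0.2052, 0.134 ]))]
wrist [(array([307.6, 281.6]), 0.84, array([0.439 , 0.2104, 0.134 ]))]
```

View pics/p3.png

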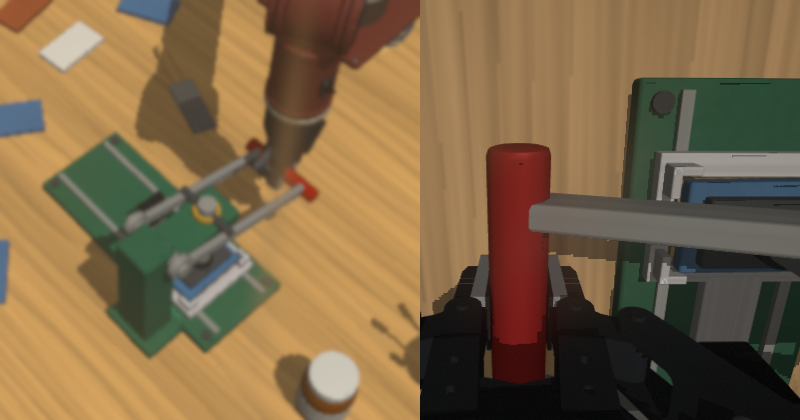

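The force jumped to 47 N, so the lever is on its stop. The platen sits on the tile in the right-hand crop at about (735,220). I'll hold here.

```bash
python3 -m creep '[{"translation":[0,0,0],"dr":[0,0,0],"claw":0.01},{"translation":[0,0,0],"dr":[0,0,0],"claw":0.01},{"translation":[0,0,0],"dr":[0,0,0],"claw":0.01},{"translation":[0,0,0],"dr":[0,0,0],"claw":0.01},{"translation":[0,0,0],"dr":[0,0,0],"claw":0.01},{"translation":[0,0,0],"dr":[0,0,0],"claw":0.01},{"translation":[0,0,0],"dr":[0,0,0],"claw":0.01},{"translation":[0,0,0],"dr":[0,0,0],"claw":0.01},{"translation":[0,0,0],"dr":[0,0,0],"claw":0.01},{"translation":[0,0,0],"dr":[0,0,0],"claw":0.01},{"translation":[0,0,0],"dr":[0,0,0],"claw":0.01},{"translation":[0,0,0],"dr":[0,0,0],"claw":0.01}]'
python3 - <<'E'
import numpy as np
q=np.linspace(.85,0,25);p=np.radians(33)-q;x=-.245*np.cos(p);z=.245*np.sin(p)
print(np.round(np.c_[np.diff(x),-np.diff(z)]*1000,1).tolist())
E
```

```text
time: 25.95
tcp_pos: [0.4365, 0.21, 0.1249]
eef_rot: [0.718, 0.697, 0.001, -0.001]
ft_force: [-14.3, -11.8, 47.3]
gripper_width: 0.0207
grip_force: 77.0
[[-2.2, -8.4], [-1.9, -8.5], [-1.6, -8.5], [-1.3, -8.6], [-1.0, -8.6], [-0.7, -8.6], [-0.4, -8.7], [-0.1, -8.7], [0.2, -8.7], [0.5, -8.7], [0.8, -8.6], [1.2, -8.6], [1.5, -8.6], [1.8, -8.5], [2.1, -8.4], [2.4, -8.4], [2.6, -8.3], [2.9, -8.2], [3.2, -8.1], [3.5, -7.9], [3.8, -7.8], [4.1, -7.7], [4.3, -7.5], [4.6, -7.4]]
```

Now I'll ease it back at about 0.4 rad/s, first unloading the overtravel.

```bash
python3 -m creep '[{"translation":[0,-0.002,-0.005],"dr":[0,0,0],"claw":0.01},{"translation":[0,-0.002,-0.006],"dr":[0,0,0],"claw":0.01},{"translation":[0,-0.0022,-0.0084],"dr":[0,0,0],"claw":0.01},{"translation":[0,-0.0019,-0.0085],"dr":[0,0,0],"claw":0.01},{"translation":[0,-0.0016,-0.0085],"dr":[0,0,0],"claw":0.01},{"translation":[0,-0.0013,-0.0086],"dr":[0,0,0],"claw":0.01},{"translation":[0,-0.001,-0.0086],"dr":[0,0,0],"claw":0.01},{"translation":[0,-0.0007,-0.0086],"dr":[0,0,0],"claw":0.01},{"translation":[0,-0.0004,-0.0087],"dr":[0,0,0],"claw":0.01},{"translation":[0,-0.0001,-0.0087],"dr":[0,0,0],"claw":0.01},{"translation":[0,0.0002,-0.0087],"dr":[0,0,0],"claw":0.01},{"translation":[0,0.0005,-0.0087],"dr":[0,0,0],"claw":0.01}]'; python3 -m creep '[{"translation":[0,0.0008,-0.0086],"dr":[0,0,0],"claw":0.01},{"translation":[0,0.0012,-0.0086],"dr":[0,0,0],"claw":0.01},{"translation":[0,0.0015,-0.0086],"dr":[0,0,0],"claw":0.01},{"translation":[0,0.0018,-0.0085],"dr":[0,0,0],"claw":0.01},{"translation":[0,0.0021,-0.0084],"dr":[0,0,0],"claw":0.01},{"translation":[0,0.0024,-0.0084],"dr":[0,0,0],"claw":0.01},{"translation":[0,0.0026,-0.0083],"dr":[0,0,0],"claw":0.01}]'
```

```text
time: 26.95
tcp_pos: [0.4292, 0.2103, 0.2219]
eef_rot: [0.718, 0.696, 0.007, 0.003]
ft_force: [32.1, 1.2, -3.0]
gripper_width: 0.0203
grip_force: 80.5
time: 27.53
tcp_pos: [0.4463, 0.2097, 0.2812]
eef_rot: [0.719, 0.695, 0.012, 0.007]
ft_force: [66.0, 12.0, -28.2]
gripper_width: 0.0202
grip_force: 82.1
```

```bash
python3 -m creep '[{"translation":[0,0.004,0],"dr":[0,0,0],"claw":0.01},{"translation":[0,0.004,0],"dr":[0,0,0],"claw":0.01},{"translation":[0,0.004,0],"dr":[0,0,0],"claw":0.01},{"translation":[0,0,0],"dr":[0,0,0],"claw":0.01}]'
```

```text
time: 27.87
tcp_pos: [0.4451, 0.2097, 0.2779]
eef_rot: [0.717, 0.697, -0.001, -0.002]
ft_force: [-11.5, -2.2, 9.5]
gripper_width: 0.0206
grip_force: 85.6
```

```bash
python3 -m creep '[{"translation":[0,0.0023,-0.0061],"dr":[0,0,0],"claw":0.01},{"translation":[0,0.0025,-0.006],"dr":[0,0,0],"claw":0.01},{"translation":[0,0.0027,-0.006],"dr":[0,0,0],"claw":0.01},{"translation":[0,0.0029,-0.0059],"dr":[0,0,0],"claw":0.01},{"translation":[0,0.003,-0.0058],"dr":[0,0,0],"claw":0.01},{"translation":[0,0,0],"dr":[0,0,0],"claw":0.01},{"translation":[0,0,0],"dr":[0,0,0],"claw":0.01}]'
```

```text
time: 28.45
tcp_pos: [0.4592, 0.2092, 0.3082]
eef_rot: [0.717, 0.697, -0.0, -0.001]
ft_force: [-9.8, -1.2, 9.8]
gripper_width: 0.0203
grip_force: 83.6
```

```bash
python3 -m creep '[{"translation":[0,0.0031,-0.0056],"dr":[0,0,0],"claw":0.01},{"translation":[0,0.0032,-0.0056],"dr":[0,0,0],"claw":0.01},{"translation":[0,0.0025,-0.004],"dr":[0,0,0],"claw":0.01},{"translation":[0,0,0],"dr":[0,0,0],"claw":0.01},{"translation":[0,0,0],"dr":[0,0,0],"claw":0.01}]'; python3 -m creep '[{"translation":[0,0.001,-0.002],"dr":[0,0,0],"claw":0.01},{"translation":[0,0.001,-0.002],"dr":[0,0,0],"claw":0.01},{"translation":[0,0,0],"dr":[0,0,0],"claw":0.01},{"translation":[0,0,0],"dr":[0,0,0],"claw":0.01}]'
```

```text
time: 28.87
tcp_pos: [0.4667, 0.209, 0.3213]
eef_rot: [0.717, 0.697, -0.002, -0.001]
ft_force: [-11.3, 1.2, -4.4]
gripper_width: 0.0204
grip_force: 81.4
time: 29.2
tcp_pos: [0.467, 0.2089, 0.322]
eef_rot: [0.717, 0.697, -0.005, -0.002]
ft_force: [-8.8, 3.9, -27.0]
gripper_width: 0.0199
grip_force: 79.5
```

The lever stopped rising while the pull grew, so it is on its rest stop. I'll unload, release and rise.

```bash
python3 -m creep '[{"translation":[0,-0.002,-0.0],"dr":[0,0,0],"claw":0.01},{"translation":[0,-0.001,0.002],"dr":[0,0,0],"claw":0.01},{"translation":[0,0,0],"dr":[0,0,0],"claw":0.01},{"translation":[0,0,0],"dr":[0,0,0],"claw":0.01}]';python3 -m creep '[{"translation":[0,0,0],"dr":[0,0,0],"claw":0.024},{"translation":[0,0,0],"dr":[0,0,0],"claw":0.03},{"translation":[0,0,0],"dr":[0,0,0],"claw":0.045},{"translation":[0,0,0],"dr":[0,0,0],"claw":0.06},{"translation":[0,0,0],"dr":[0,0,0],"claw":0.06},{"translation":[0,0,-0.02],"dr":[0,0,0],"claw":0.06},{"translation":[0,0,-0.03],"dr":[0,0,0],"claw":0.06},{"translation":[0,0,-0.03],"dr":[0,0,0],"claw":0.06},{"translation":[0,0,-0.03],"dr":[0,0,0],"claw":0.06},{"translation":[0,0,0],"dr":[0,0,0],"claw":0.06},{"translation":[0,0,0],"dr":[0,0,0],"claw":0.06},{"translation":[0,0,0],"dr":[0,0,0],"claw":0.06}]'
python3 - <<'E'
from h import *
s=st(); i=env.camera_info("wrist"); im=save("wrist","w12.png"); save("top","t4.png")
print([(np.round(x["at"],1),round(x["confidence"],2),np.round(atz("wrist",*x["at"],.333,i),4)) for x in env.pinpoint("lever_grip","wrist")])
print(cv2.PSNR(cv2.imread("pics/w10.png"),cv2.imread("pics/w12.png")))
for q,z in (("tray_handle",.09),("lever_grip",.333)):print(q,[(round(x["confidence"],2),np.round(atz("top",*x["at"],z),4)) for x in env.pinpoint(q,"top")])
E
```

```text
time: 29.53
tcp_pos: [0.4668, 0.2089, 0.3217]
eef_rot: [0.717, 0.697, -0.002, -0.0]
ft_force: [2.4, 5.7, -23.0]
gripper_width: 0.0201
grip_force: 79.6
time: 30.53
tcp_pos: [0.4677, 0.2085, 0.4339]
eef_rot: [0.717, 0.697, 0.0, -0.0]
ft_force: [1.0, -0.4, -0.6]
gripper_width: 0.0606
grip_force: 0.0
30.5333 [0.4677 0.2085 0.4339] [ 0.7174  0.6967  0.     -0.    ] [ 1.  -0.4 -0.6] 0.06057559695329875
[[ 0.029  1.     0.   ]
 [ 1.    -0.029  0.   ]
 [ 0.     0.    -1.   ]]
[]
24.8353199773363
tray_handle [(0.62, array([0.5857, 0.1058, 0.09  ]))]
lever_grip [(0.92, array([0.4703, 0.2029, 0.333 ]))]
```

View pics/w12.png

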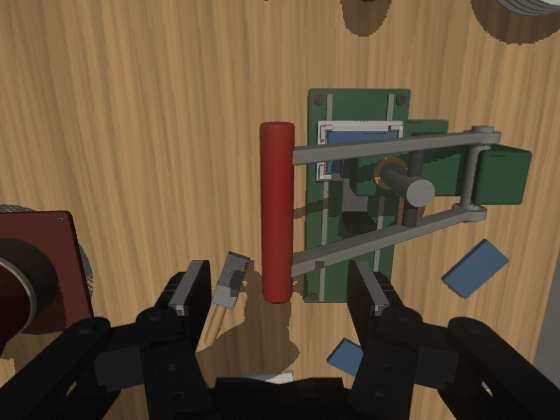

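The lever is at rest with the bar free at (277,212), and the tile is in the shut tray at (355,148). Nothing touches the gripper, so I'll hand it in.

```bash
python3 -m creep '[{"translation":[0,0,0],"dr":[0,0,0],"claw":0.06},{"translation":[0,0,0],"dr":[0,0,0],"claw":0.06},{"translation":[0,0,0],"dr":[0,0,0],"claw":0.06}]' >/dev/null; python3 -c "
from h import *
print(env.close_job())"
```

```text
the job is handed in; nothing more can be done
None
```

I laid the blue tile on the cork, shut the tray, pressed it on the lever's stop for over a second, eased the lever back to rest and handed the job in at about 31 s; no verdict was returned.

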